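# Lay the bar tray in reverse order

### The job

The bar things have dried in a row on the slatted drying rack and the empty four-bay serving tray is to be used by someone facing you from across the counter. Move all four to the tray, one upright in each bay, in the reverse order: what stood at the left end of the rack (as the robot sees it) goes in the right-end bay, and so on along the row. Set each one down flat on the floor of its bay, without dropping it or knocking any of them over.

Things in the scene. Friction and masses are not known exactly. Their poses are not given: they have to be found in the camera images.
- drying_rack: Slatted bamboo drying rack, fixed, 90 x 330 mm, top 18 mm above the counter; holds the starting row. Origin: centre of the underside; y runs along the row, +y to its left end as the robot sees it. Coasters at y = +117, +39, -39, -117 mm on its centre line, their tops 23 mm above the counter. It may be nearer or farther than the tray, within 10 degrees of the left-right direction.
- tray: Low bamboo serving tray, fixed, empty, 90 x 324 mm. Four bays in a row, 66 x 66 mm inside, flat floor 10 mm above the counter; walls and dividers 12 mm thick, 6 mm above that floor. Origin: centre of the underside; y runs along the row, +y to its left end as the robot sees it. Bay centres on the centre line at y = +117, +39, -39, -117 mm. Within 10 degrees of the left-right direction.
- cap: Plain steel cap of a cocktail shaker, standing mouth down: a closed round dome, 42 mm diameter with straight sides up to 42 mm, 54 mm tall in all; about 80 g. Origin: centre of the underside, z up.
- bulb: Grey silicone baster bulb, firm, standing on its flat base: pear shape, base 38 mm across, straight belly of 48 mm diameter from 20 to 40 mm height, narrowing to a 28 mm collar at the top, 78 mm tall; about 60 g. Origin: centre of the underside, z up.
- jigger: Steel double-ended spirit measure (hourglass): foot 40 mm across, waist 20 mm at 36 mm height, upper cup 40 mm across with straight sides from 62 mm to the rim at 80 mm; about 100 g. Easiest to pinch by the straight band at the rim. Origin: centre of the underside, z up.
- mill: Short dark wooden pepper mill: round, 38 mm diameter with straight sides up to 60 mm, then a slightly slimmer head with a small steel button, 84 mm tall; about 110 g. Origin: centre of the underside, z up.
- coaster_cap: Cork coaster, 5 mm thick, fixed on the drying rack and staying there; round, 62 mm across. The shaker cap stands on it at the start, so it keeps that thing's place in the row. Origin: centre of the underside, z up.
- coaster_bulb: Cork coaster, 5 mm thick, fixed on the drying rack and staying there; square, 56 mm, sides along the rack. The baster bulb stands on it at the start, so it keeps that thing's place in the row. Origin: centre of the underside, z up.
- coaster_jigger: Cork coaster, 5 mm thick, fixed on the drying rack and staying there; six-sided, about 66 mm over its corners. The jigger stands on it at the start, so it keeps that thing's place in the row. Origin: centre of the underside, z up.
- coaster_mill: Cork coaster, 5 mm thick, fixed on the drying rack and staying there; square, 56 mm, set cornerwise like a diamond. The pepper mill stands on it at the start, so it keeps that thing's place in the row. Origin: centre of the underside, z up.
Not all that is in view belongs to the job. What is shaped like the cap but purple or yellow is not meant.

How it is judged:
By the outcome, as a careful person would: the job done as asked, in the order asked, and still so for the second after the job is handed in, with the robot touching nothing.
It also fails if it takes over 115 s, if anything falls off the work surface, if the arm or the gripper's body presses on something with over 40 N, if the wrist force passes 120 N, or if a joint passes its speed limit or range.

### The arm

A 7-joint arm with a two-finger parallel gripper is mounted at the origin on the work surface. World frame = base frame: x ahead of the robot, y to its left, z up, the work surface at z = 0. Lengths are in m, angles in rad, forces in N, time in s.
With the tool pointing down it reaches from about 0.4 to 0.85 m from the base axis. Payload 4.4 kg.
Tool frame: the origin (TCP) lies at the very end of the fingers, on their centre line; the grasp point (between the pads) lies 19 mm behind it; z points along the fingers, y is the direction in which the jaws open and shut (so a half turn about z gives the same grasp; the last joint's range is limited). The gripper opens to 94 mm and grips with 3 to 60 N. Pads are 16 mm wide; open, the fingers measure 119 mm over their backs; the gripper's body (75 mm by 177 mm) begins 78 mm behind the grasp point.
Start: joints at [1.148, 0.628, 0.038, 1.517, -0.027, 0.996, -0.02], TCP at [0.227, -0.609, 0.205] pointing down, gripper open.
Joint ranges: [-3.06, 3.06], [-0.37, 2.12], [-1.25, 1.32], [0.18, 2.47], [-1.1, 4.24], [0.23, 1.98], [-2.94, 2.94]. Speed limits (rad/s): [2.57, 2.57, 3.14, 3.14, 3.14, 3.14, 3.14].

### API

Orientations are given as a unit quaternion [x, y, z, w].
In Python, from bench import arm, cams gives the robot as it stands. The module is installed in compiled form; this text tells all that it offers.
- The arm moves only by the tool servo_tool, never from a script. Its argument "increments" is a list of rows, each an object of numbers: "wx", "wy", "wz": the turn, a rotation vector about the tool's x, y, z in rad; "x", "y", "z": the shift along the tool's x, y, z in mm; "jaw": the closure, from -1 (fully open) to 1 (shut). In form: [{"wx": .., "wy": .., "wz": .., "x": .., "y": .., "z": .., "jaw": ..}, ...]. A call has exactly 8 rows; each row is the pose to reach, as a shift and turn from the pose measured when the call began, along the tool's axes at that moment; what a row does not reach only later rows make up. A row lasts 1/8 s, in which the tool goes at most 62.5 mm and 10.7 degrees, less where a joint would pass 70% of its speed; a pose out of reach is approached as far as the arm can. A call with a gripper value outside its range is refused whole. The fingers move at their own pace and stop on an object; "squeeze" is the grip in N (left out, the last holds). Time passes only in rows, so rows that repeat a pose let the fingers close, or fill a call up. It gives the time, the measured TCP pose, the force and the opening at its end, in the units of the state.
- arm.get_state(): the state, without advancing time (a new reading comes with each control period).
- cams.read_camera(name): name is "side" or "top"; returns the picture (384x512x3 uint8, blue, green, red); there is no depth.
- cams.camera_params(name): a dict with "fx", "fy", "cx", "cy" (pixels), "distortion" ([k1, k2, p1, p2, k3] as OpenCV has them; the pictures are not rectified), "rvec" (rotation vector, rad) and "tvec" (3), from world to camera coordinates, as OpenCV has them. Camera axes: x right, y down, z forward; pixel columns grow to the right and rows downward; lengths in m; the calibration is good to about 2 mm. A picture is of the moment at which its call begins. camera_params takes no time and is no camera call.
- arm.close_job(): hands the job in, once; it reports no verdict.
Trained networks look in the newest picture that a camera, given by its name, has taken for a name from the list of things; names that differ only in an ending like _2 or _b are one class to them, and where a whole thing is asked for, a point or a joint stands for the part that bears it (a point fixed in the world has none). Each returns a list of dicts, best first, with "conf" (0 to 1); they miss things now and then, are a little off and sometimes report something else, mostly with a low value. They report only what shows in the picture. A call takes as long as a camera call. They do not tell look-alikes from the thing itself.
- cams.outline_of(camera, name): "region" (384x512 bool, what is visible of it) and "pixel" ([column, row] in pixels, amid what is visible of it).
- cams.spot_point(camera, name): "pixel" ([column, row] in pixels: a listed point, or the origin of a listed thing).
The state is a dict: "clock": time; "joints": joint angles; "qvel": joint speeds; "joint_torque": joint torques, N m; "ee_pos": TCP position; "eef_rot": TCP orientation; "force": force on the tool from outside, world axes, zero at the start; "torque": the same for the moment, N m; "opening": finger opening in m.
Only numpy, scipy, OpenCV 4.12 (cv2) and the standard library are available. Lean on these libraries where they do the work, as an engineer would, in place of code of your own. Each camera call takes 0.05 s, during which the arm holds its last target.

## Working session

There is one attempt and no reset: what is moved stays moved. The work goes in short steps, Python scripts to look and compute and a tool call to move; the robot and the scene stay as the last step left them, time stands still between calls to the robot, and variables do not carry over. Pictures are saved under pics/ and viewed, and the job is handed in when it is done.

Besides the shell and the picture viewer there is one more tool, called after "Call:" as name(argument=value, ...) on one line, values as JSON. servo_tool: Moves the arm, as the interface text tells. Its arguments: {"type":"object","properties":{"increments":{"type":"array","items":{"type":"object","properties":{"wx":{"type":"number"},"wy":{"type":"number"},"wz":{"type":"number"},"x":{"type":"number"},"y":{"type":"number"},"z":{"type":"number"},"jaw":{"type":"number"}}}},"squeeze":{"type":"number"}},"required":["increments"]}

```bash
mkdir -p pics; python3 - <<'E'
from bench import arm,cams
import cv2
s=arm.get_state();print({k:s[k] for k in('clock','ee_pos','eef_rot','opening')})
for n in('top','side'):
    im=cams.read_camera(n);cv2.imwrite(f'pics/{n}0.png',im);print(n,cams.camera_params(n))
    for t in('cap','bulb','jigger','mill','tray','drying_rack','coaster_cap','coaster_bulb','coaster_jigger','coaster_mill'):
        print(t,[(x['conf'].__round__(2),[round(float(v),1) for v in x['pixel']]) for x in cams.spot_point(n,t)])
E
```

```text
{'clock': 0.0, 'ee_pos': array([ 0.2268312 , -0.60843243,  0.20456323]), 'eef_rot': array([ 9.84122120e-01,  1.77490227e-01, -1.82177612e-04, -9.15437244e-04]), 'opening': 0.09386097387658082}
top {'fx': 353.36192314815, 'fy': 353.36192314815, 'cx': 255.71694712449042, 'cy': 193.68124812699907, 'distortion': array([-0.0535563,  0.       ,  0.       ,  0.       ,  0.       ]), 'rvec': array([ 2.15466685, -2.14649884,  0.10413955]), 'tvec': array([-0.00101117,  0.60747533,  0.63151415])}
cap [(0.94, [261.9, 173.6]), (0.85, [220.4, 122.9]), (0.82, [258.5, 121.2])]
bulb []
jigger [(0.64, [222.8, 172.5])]
mill [(0.57, [182.2, 172.1])]
tray [(0.81, [214.0, 276.6])]
drying_rack [(0.94, [241.3, 175.8])]
coaster_cap [(0.7, [262.1, 174.2])]
coaster_bulb [(0.49, [300.8, 170.4])]
coaster_jigger [(0.76, [220.4, 175.2]), (0.53, [214.2, 277.7])]
coaster_mill [(0.56, [183.2, 175.0])]
side {'fx': 408.9276252540451, 'fy': 408.9276252540451, 'cx': 256.1994930955357, 'cy': 200.57076583183465, 'distortion': array([-0.04721401,  0.        ,  0.        ,  0.        ,  0.        ]), 'rvec': array([ 0.64109395, -2.54398708,  1.3310509 ]), 'tvec': array([0.53152044, 0.21985127, 0.45930598])}
cap [(0.94, [229.9, 209.7]), (0.82, [177.8, 203.4]), (0.74, [139.9, 225.2])]
bulb [(0.82, [252.9, 188.0])]
jigger [(0.63, [204.8, 232.0])]
mill [(0.84, [175.6, 263.8]), (0.62, [322.0, 298.4])]
tray [(0.74, [322.0, 295.5])]
drying_rack [(0.62, [218.9, 228.5])]
coaster_cap []
coaster_bulb [(0.46, [249.7, 184.4])]
coaster_jigger [(0.85, [208.4, 234.3])]
coaster_mill [(0.96, [179.2, 268.0])]
```

View pics/top0.png

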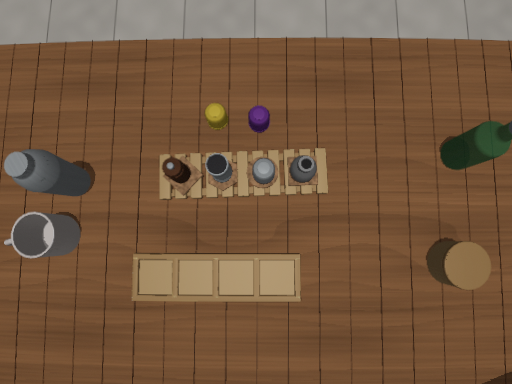

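View pics/side0.png

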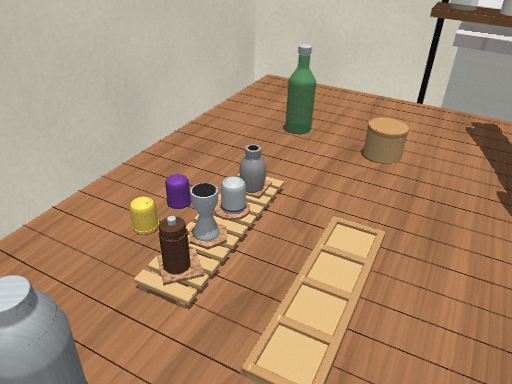

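The top view (left = +y) shows the rack row from left to right: mill (178,170), jigger (220,168), steel cap (263,172), bulb (303,168). The empty tray is nearer, centred at (216,277). There are three cap-shaped things: steel (263,172) on its round coaster, yellow (216,116) and purple (259,119). Only the steel one fits. Next I measure and enlarge.

```bash
cat > h.py <<'E'
from bench import arm,cams
import cv2,numpy as np
def P(n):
    p=cams.camera_params(n);K=np.array([[p['fx'],0,p['cx']],[0,p['fy'],p['cy']],[0,0,1]])
    return p,K
def back(n,px,z):
    p,K=P(n);u=cv2.undistortPoints(np.array(px,float).reshape(-1,1,2),K,p['distortion']).reshape(-1,2)
    R=cv2.Rodrigues(p['rvec'])[0];c=-R.T@p['tvec'].ravel()
    d=np.c_[u,np.ones(len(u))]@R
    return c+d*((z-c[2])/d[:,2])[:,None]
def proj(n,X):
    p,K=P(n);return cv2.projectPoints(np.array(X,float).reshape(-1,1,3),p['rvec'],p['tvec'],K,p['distortion'])[0].reshape(-1,2)
E
python3 - <<'E'
from h import *
for n in('top','side'):
    im=cams.read_camera(n)
    for t,z in(('tray',.016),('drying_rack',.018)):
        o=cams.outline_of(n,t)
        if not o: print(n,t,'none');continue
        m=o[0]['region'].astype(np.uint8);c=max(cv2.findContours(m,0,1)[0],key=cv2.contourArea)
        r=cv2.minAreaRect((back(n,c.reshape(-1,2),z)[:,:2]*1000).astype(np.float32));print(n,t,o[0]['conf'],r)
    for t,z in(('cap',0.023),('bulb',.023),('jigger',.023),('mill',.023),('coaster_cap',.018),('coaster_bulb',.018),('coaster_jigger',.018),('coaster_mill',.018),('tray',0),('drying_rack',0)):
        for s in cams.spot_point(n,t): print(n,t,round(s['conf'],2),(back(n,[s['pixel']],z)[0,:2]*1000).round(1))
im=cams.read_camera('top')
cv2.imwrite('pics/crop1.png',cv2.resize(im[90:310,120:340],None,fx=2.7,fy=2.7,interpolation=2))
print(arm.get_state()['clock'])
E
```

```text
top tray 0.88 ((449.17730712890625, 78.31166076660156), (92.01070404052734, 323.3213195800781), 0.49072468280792236)
top drying_rack 0.81 ((650.5968017578125, 28.167465209960938), (93.47467041015625, 328.8719482421875), 1.9587125778198242)
top cap 0.93 [651.6 -10.2]
top cap 0.77 [757.3  74.4]
top cap 0.56 [752.5  -3.6]
top cap 0.33 [653.3 -84.2]
top bulb 0.71 [653.9 -87.3]
top jigger 0.92 [651.3  67.4]
top mill 0.61 [648.1 143.7]
top coaster_cap 0.86 [650.7  -3.5]
top coaster_bulb 0.71 [651.2 -84.5]
top coaster_bulb 0.25 [649.8 141. ]
top coaster_jigger 0.71 [647.8  71.6]
top coaster_mill 0.9 [644.  139.8]
top tray 0.86 [450.7  79.1]
top drying_rack 0.92 [648.2  32.2]
side tray 0.86 ((450.06158447265625, 82.85563659667969), (90.83851623535156, 330.2376403808594), 0.35104021430015564)
side drying_rack 0.91 ((648.4319458007812, 34.97784423828125), (92.06610107421875, 341.0350036621094), 1.8382354974746704)
side cap 0.87 [733.   24.4]
side cap 0.75 [748.5 107. ]
side cap 0.69 [648.3  -9.2]
side bulb 0.67 [653.3 -92.8]
side jigger 0.62 [657.   62.1]
side mill 0.88 [652.5 147.6]
side coaster_cap 0.54 [656.9 -13.5]
side coaster_bulb 0.72 [657.8 -97.2]
side coaster_jigger 0.8 [654.9  66. ]
side coaster_mill 0.55 [642.9 148.9]
side tray 0.62 [454.   83.3]
side drying_rack 0.78 [661.4  22.1]
2.45
```

View pics/crop1.png

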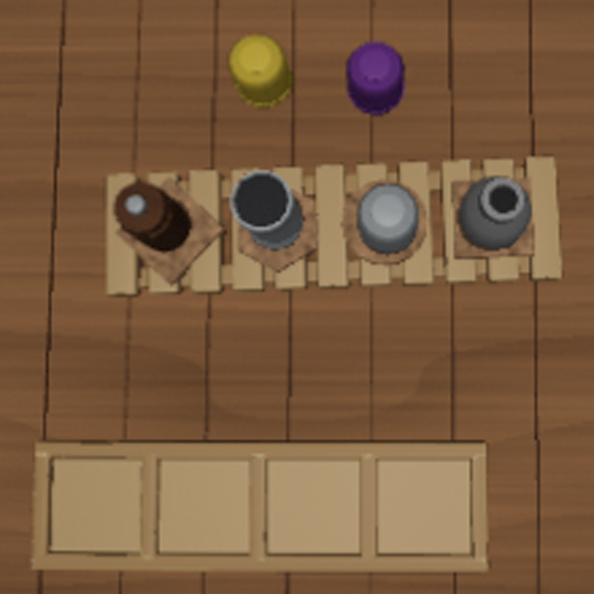

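The crop confirms the rack order from left to right: mill on the diamond, jigger on the hexagon, steel cap on the round coaster, bulb on the square. The yellow (258,65) and purple (376,75) caps stand off the rack and are not meant. So the tray, left to right, must be bulb, cap, jigger, mill. I check the positions with an overlay and work out the first move.

```bash
cat >> h.py <<'E'
from scipy.spatial.transform import Rotation as Ro
def inc(pos_mm,yaw_deg):
    s=arm.get_state();R=Ro.from_quat(s['eef_rot'])
    a=np.radians(yaw_deg);T=Ro.from_matrix(np.array([[np.cos(a),np.sin(a),0],[np.sin(a),-np.cos(a),0],[0,0,-1]]))
    print('clk',round(s['clock'],2),'tcp',(s['ee_pos']*1000).round(1),'F',s['force'].round(1),'op',round(s['opening']*1000,1))
    print('shift',(R.inv().apply(np.array(pos_mm)-s['ee_pos']*1000)).round(1),'turn',(R.inv()*T).as_rotvec().round(3))
th=np.radians(1.9);u=np.array([-np.sin(th),np.cos(th)])
RK={n:np.array([650.3,29])+u*o for n,o in zip(('mill','jigger','cap','bulb'),(117,39,-39,-117))}
tt=np.radians(.5);v=np.array([-np.sin(tt),np.cos(tt)])
TR={n:np.array([449.3,79.3])+v*o for n,o in zip(('bulb','cap','jigger','mill'),(117,39,-39,-117))}
PROF={'cap':[(0,21),(42,21)],'bulb':[(0,19),(20,24),(40,24),(78,14)],'jigger':[(0,20),(36,10),(62,20),(80,20)],'mill':[(0,19),(60,19)]}
def draw(n,D,base,f):
    im=cams.read_camera(n)
    a=np.linspace(0,2*np.pi,60)
    for k,c in D.items():
        for h,r in PROF[k]:
            X=np.c_[c[0]+r*np.cos(a),c[1]+r*np.sin(a),np.full(60,base+h)]/1000
            q=(proj(n,X)*3).astype(np.int32)
            if 'b' not in locals(): b=cv2.resize(im,None,fx=3,fy=3,interpolation=2)
            cv2.polylines(b,[q],True,(0,255,0),1)
    return b
E
python3 - <<'E'
from h import *
print(RK,TR)
b=draw('top',RK,23,'');cv2.imwrite('pics/ov1.png',b[420:620,440:1010])
b=draw('side',RK,23,'');cv2.imwrite('pics/ov2.png',b[400:930,380:900])
inc([654,-88,220],91)
E
```

```text
{'mill': array([646.42084413, 145.93567527]), 'jigger': array([649.00694804,  67.97855842]), 'cap': array([651.59305196,  -9.97855842]), 'bulb': array([654.17915587, -87.93567527])} {'bulb': array([448.27899535, 196.295545  ]), 'cap': array([448.95966512, 118.298515  ]), 'jigger': array([449.64033488,  40.301485  ]), 'mill': array([450.32100465, -37.695545  ])}
clk 2.55 tcp [ 227.1 -609.1  205.5] F [ 0.6 -1.2 -0.9] op 94.1
shift [ 582.  -339.2  -14.5] turn [ 0.    -0.    -1.231]
```

View pics/ov1.png

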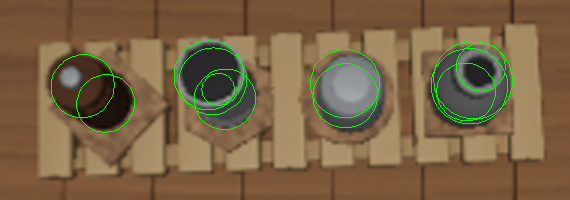

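View pics/ov2.png

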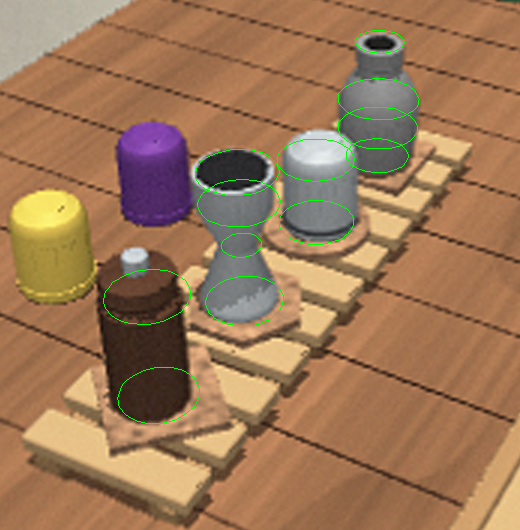

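The overlay matches in both views to within a few mm: bulb base side (378,155), jigger rim (237,175), mill a little off to the left. Small errors lie in x, where the jaws centre. I move now.

Call:
servo_tool(increments=[{"x": 30, "y": -15, "z": -45, "wz": -0.1, "jaw": -1}, {"x": 85, "y": -48, "z": -50, "wz": -0.25, "jaw": -1}, {"x": 135, "y": -78, "z": -50, "wz": -0.4, "jaw": -1}, {"x": 185, "y": -108, "z": -50, "wz": -0.56, "jaw": -1}, {"x": 235, "y": -138, "z": -50, "wz": -0.72, "jaw": -1}, {"x": 285, "y": -168, "z": -50, "wz": -0.88, "jaw": -1}, {"x": 335, "y": -198, "z": -50, "wz": -1.04, "jaw": -1}, {"x": 385, "y": -228, "z": -50, "wz": -1.2, "jaw": -1}], squeeze=15)

```text
validation failed for argument at $.in...
```

```bash
python3 -c "
from h import *
inc([654,-88,180],91)"
```

```text
clk 2.55 tcp [ 227.1 -609.1  205.5] F [ 0.6 -1.2 -0.9] op 94.1
shift [ 582.  -339.2   25.5] turn [ 0.    -0.    -1.231]
```

Call:
servo_tool(increments=[{"wx": 0, "wy": 0, "wz": -0.1, "x": 30, "y": -15, "z": -45, "jaw": -1}, {"wx": 0, "wy": 0, "wz": -0.25, "x": 85, "y": -48, "z": -50, "jaw": -1}, {"wx": 0, "wy": 0, "wz": -0.4, "x": 135, "y": -78, "z": -50, "jaw": -1}, {"wx": 0, "wy": 0, "wz": -0.56, "x": 185, "y": -108, "z": -50, "jaw": -1}, {"wx": 0, "wy": 0, "wz": -0.72, "x": 235, "y": -138, "z": -50, "jaw": -1}, {"wx": 0, "wy": 0, "wz": -0.88, "x": 285, "y": -168, "z": -50, "jaw": -1}, {"wx": 0, "wy": 0, "wz": -1.04, "x": 335, "y": -198, "z": -50, "jaw": -1}, {"wx": 0, "wy": 0, "wz": -1.2, "x": 385, "y": -228, "z": -50, "jaw": -1}], squeeze=15)

```text
clock: 3.55
ee_pos: [0.5092, -0.2596, 0.2558]
eef_rot: [0.71, 0.704, 0.0, 0.0]
force: [0.6, -0.4, 0.5]
opening: 0.0938
```

```bash
python3 -c "
from h import *
inc([654,-88,180],91)"
```

```text
clk 3.55 tcp [ 509.2 -259.6  255.8] F [ 0.6 -0.4  0.5] op 93.8
shift [173.  143.2  75.8] turn [ 0.001  0.001 -0.027]
```

Call:
servo_tool(increments=[{"wx": 0, "wy": 0, "wz": -0.01, "x": 30, "y": 25, "z": 0, "jaw": -1}, {"wx": 0, "wy": 0, "wz": -0.027, "x": 65, "y": 55, "z": 5, "jaw": -1}, {"wx": 0, "wy": 0, "wz": -0.027, "x": 100, "y": 83, "z": 15, "jaw": -1}, {"wx": 0, "wy": 0, "wz": -0.027, "x": 135, "y": 112, "z": 30, "jaw": -1}, {"wx": 0, "wy": 0, "wz": -0.027, "x": 160, "y": 132, "z": 50, "jaw": -1}, {"wx": 0, "wy": 0, "wz": -0.027, "x": 173, "y": 143, "z": 76, "jaw": -1}, {"wx": 0, "wy": 0, "wz": -0.027, "x": 173, "y": 143, "z": 76, "jaw": -1}, {"wx": 0, "wy": 0, "wz": -0.027, "x": 173, "y": 143, "z": 76, "jaw": -1}])

```text
clock: 4.55
ee_pos: [0.6538, -0.0893, 0.1806]
eef_rot: [0.701, 0.713, -0.0, 0.001]
force: [-0.5, -0.4, 1.4]
opening: 0.0943
```

```bash
python3 -c "
from h import *
inc([654,-88,35],91)"
```

```text
clk 4.55 tcp [653.8 -89.3 180.6] F [-0.5 -0.4  1.4] op 94.3
shift [1.500e+00 1.000e-01 1.456e+02] turn [ 0.001  0.002 -0.001]
```

Call:
servo_tool(increments=[{"wx": 0, "wy": 0, "wz": 0, "x": 1, "y": 0, "z": 25, "jaw": -1}, {"wx": 0, "wy": 0, "wz": 0, "x": 1, "y": 0, "z": 55, "jaw": -1}, {"wx": 0, "wy": 0, "wz": 0, "x": 1, "y": 0, "z": 85, "jaw": -1}, {"wx": 0, "wy": 0, "wz": 0, "x": 1, "y": 0, "z": 115, "jaw": -1}, {"wx": 0, "wy": 0, "wz": 0, "x": 1, "y": 0, "z": 135, "jaw": -1}, {"wx": 0, "wy": 0, "wz": 0, "x": 1, "y": 0, "z": 146, "jaw": -1}, {"wx": 0, "wy": 0, "wz": 0, "x": 1, "y": 0, "z": 146, "jaw": -1}, {"wx": 0, "wy": 0, "wz": 0, "x": 1, "y": 0, "z": 146, "jaw": -1}])

```text
clock: 5.55
ee_pos: [0.6548, -0.0885, 0.0357]
eef_rot: [0.701, 0.713, 0.0, 0.002]
force: [-0.4, 0.3, 0.0]
opening: 0.0942
```

Call:
servo_tool(increments=[{"wx": 0, "wy": 0, "wz": 0, "x": 0, "y": 0, "z": 0, "jaw": -0.4}, {"wx": 0, "wy": 0, "wz": 0, "x": 0, "y": 0, "z": 0, "jaw": -0.2}, {"wx": 0, "wy": 0, "wz": 0, "x": 0, "y": 0, "z": 0, "jaw": 0}, {"wx": 0, "wy": 0, "wz": 0, "x": 0, "y": 0, "z": 0, "jaw": 0.2}, {"wx": 0, "wy": 0, "wz": 0, "x": 0, "y": 0, "z": 0, "jaw": 0.4}, {"wx": 0, "wy": 0, "wz": 0, "x": 0, "y": 0, "z": 0, "jaw": 1}, {"wx": 0, "wy": 0, "wz": 0, "x": 0, "y": 0, "z": 0, "jaw": 1}, {"wx": 0, "wy": 0, "wz": 0, "x": 0, "y": 0, "z": 0, "jaw": 1}])

```text
clock: 6.55
ee_pos: [0.6548, -0.0885, 0.0356]
eef_rot: [0.701, 0.713, 0.0, 0.002]
force: [-0.2, 0.1, -0.6]
opening: 0.0473
```

```bash
python3 -c "
from h import *
inc([TR['bulb'][0],TR['bulb'][1],150],90.5)"
```

```text
clk 6.55 tcp [654.8 -88.5  35.6] F [-0.2  0.1 -0.6] op 47.3
shift [ 288.  -201.4 -115.4] turn [0.003 0.002 0.008]
```

Call:
servo_tool(increments=[{"wx": 0, "wy": 0, "wz": 0, "x": 0, "y": 0, "z": -10, "jaw": 1}, {"wx": 0, "wy": 0, "wz": 0, "x": 0, "y": 0, "z": -40, "jaw": 1}, {"wx": 0, "wy": 0, "wz": 0, "x": 0, "y": 0, "z": -75, "jaw": 1}, {"wx": 0, "wy": 0, "wz": 0, "x": 0, "y": -5, "z": -105, "jaw": 1}, {"wx": 0, "wy": 0, "wz": 0, "x": 15, "y": -25, "z": -115, "jaw": 1}, {"wx": 0, "wy": 0, "wz": 0, "x": 45, "y": -60, "z": -115, "jaw": 1}, {"wx": 0, "wy": 0, "wz": 0, "x": 80, "y": -95, "z": -115, "jaw": 1}, {"wx": 0, "wy": 0, "wz": 0, "x": 115, "y": -120, "z": -115, "jaw": 1}])

```text
clock: 7.55
ee_pos: [0.5312, 0.0255, 0.1509]
eef_rot: [0.701, 0.713, 0.001, 0.002]
force: [0.1, 0.5, 0.0]
opening: 0.0477
```

```bash
python3 -c "
from h import *
inc([TR['bulb'][0],TR['bulb'][1],70],90.5)
cv2.imwrite('pics/s1.png',cams.read_camera('side'))"
```

```text
clk 7.55 tcp [531.2  25.5 150.9] F [0.1 0.5 0. ] op 47.7
shift [172.3 -80.3  80.3] turn [0.003 0.002 0.008]
```

View pics/s1.png

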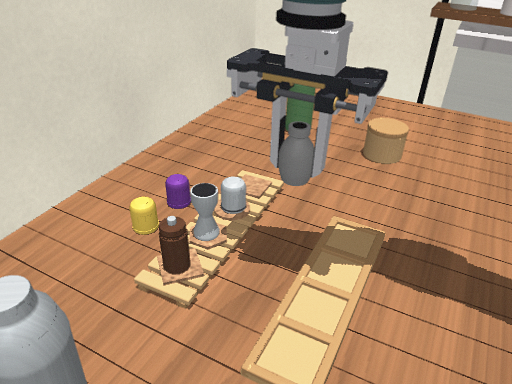

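The bulb hangs upright at (297,155), and the other three still stand on the rack at (174,247), (205,213) and (233,195).

Call:
servo_tool(increments=[{"wx": 0, "wy": 0, "wz": 0, "x": 30, "y": -15, "z": 0, "jaw": 1}, {"wx": 0, "wy": 0, "wz": 0, "x": 70, "y": -35, "z": 0, "jaw": 1}, {"wx": 0, "wy": 0, "wz": 0.005, "x": 110, "y": -53, "z": 5, "jaw": 1}, {"wx": 0, "wy": 0, "wz": 0.008, "x": 145, "y": -68, "z": 15, "jaw": 1}, {"wx": 0, "wy": 0, "wz": 0.008, "x": 165, "y": -77, "z": 35, "jaw": 1}, {"wx": 0, "wy": 0, "wz": 0.008, "x": 172, "y": -80, "z": 60, "jaw": 1}, {"wx": 0, "wy": 0, "wz": 0.008, "x": 172, "y": -80, "z": 80, "jaw": 1}, {"wx": 0, "wy": 0, "wz": 0.008, "x": 172, "y": -80, "z": 80, "jaw": 1}])

```text
clock: 8.6
ee_pos: [0.4428, 0.2016, 0.0708]
eef_rot: [0.701, 0.713, -0.001, -0.001]
force: [-1.0, -0.6, -0.3]
opening: 0.0473
```

```bash
python3 -c "
from h import *
inc([TR['bulb'][0],TR['bulb'][1],24],90.5)
b=draw('top',{},0,'') if 0 else cams.read_camera('top')
cv2.imwrite('pics/t2.png',cv2.resize(b[220:340,100:320],None,fx=3,fy=3,interpolation=2))
cv2.imwrite('pics/s2.png',cams.read_camera('side'))"
```

```text
clk 8.6 tcp [442.8 201.6  70.8] F [-1.  -0.6 -0.3] op 47.3
shift [-5.4  5.5 46.7] turn [-0.002 -0.001  0.007]
```

View pics/s2.png

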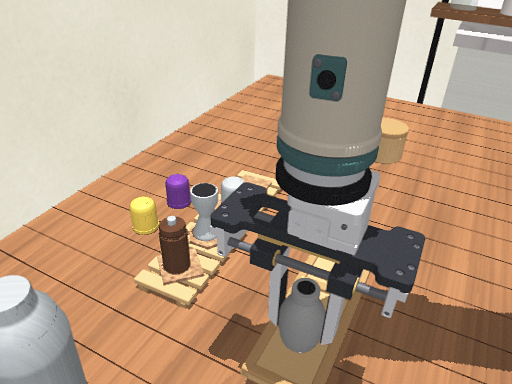

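The bulb is over the left-end bay at (303,320). It overshot by 5 mm because the arm was still settling, so I correct while lowering.

Call:
servo_tool(increments=[{"wx": 0, "wy": 0, "wz": 0.007, "x": -3, "y": 3, "z": 0, "jaw": 1}, {"wx": 0, "wy": 0, "wz": 0.007, "x": -5.5, "y": 5.5, "z": 8, "jaw": 1}, {"wx": 0, "wy": 0, "wz": 0.007, "x": -5.5, "y": 5.5, "z": 20, "jaw": 1}, {"wx": 0, "wy": 0, "wz": 0.007, "x": -5.5, "y": 5.5, "z": 30, "jaw": 1}, {"wx": 0, "wy": 0, "wz": 0.007, "x": -5.5, "y": 5.5, "z": 37, "jaw": 1}, {"wx": 0, "wy": 0, "wz": 0.007, "x": -5.5, "y": 5.5, "z": 42, "jaw": 1}, {"wx": 0, "wy": 0, "wz": 0.007, "x": -5.5, "y": 5.5, "z": 45, "jaw": 1}, {"wx": 0, "wy": 0, "wz": 0.007, "x": -5.5, "y": 5.5, "z": 46, "jaw": 1}])

```text
clock: 9.7
ee_pos: [0.4495, 0.1966, 0.0259]
eef_rot: [0.704, 0.71, 0.001, -0.0]
force: [0.4, 0.0, -1.1]
opening: 0.0472
```

```bash
python3 -c "
from h import *
cv2.imwrite('pics/s3.png',cv2.resize(cams.read_camera('side')[200:384,200:400],None,fx=3,fy=3,interpolation=2))
inc([TR['bulb'][0],TR['bulb'][1],22],90.5)"
```

```text
clk 9.75 tcp [449.6 196.7  25.9] F [ 0.   0.4 -0.6] op 47.1
shift [-0.4 -1.3  3.9] turn [ 0.001 -0.002 -0.   ]
```

View pics/s3.png

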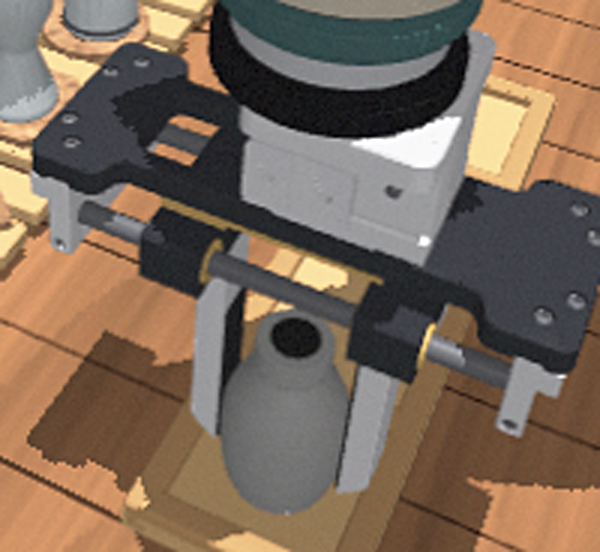

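The bulb is upright inside the left bay, about 3 mm above the floor by the numbers. I lower it until it touches.

Call:
servo_tool(increments=[{"wx": 0, "wy": 0, "wz": 0, "x": 0, "y": -1, "z": 0.5, "jaw": 1}, {"wx": 0, "wy": 0, "wz": 0, "x": 0, "y": -1, "z": 1, "jaw": 1}, {"wx": 0, "wy": 0, "wz": 0, "x": 0, "y": -1, "z": 1.5, "jaw": 1}, {"wx": 0, "wy": 0, "wz": 0, "x": 0, "y": -1, "z": 2, "jaw": 1}, {"wx": 0, "wy": 0, "wz": 0, "x": 0, "y": -1, "z": 2.5, "jaw": 1}, {"wx": 0, "wy": 0, "wz": 0, "x": 0, "y": -1, "z": 3, "jaw": 1}, {"wx": 0, "wy": 0, "wz": 0, "x": 0, "y": -1, "z": 3.3, "jaw": 1}, {"wx": 0, "wy": 0, "wz": 0, "x": 0, "y": -1, "z": 3.3, "jaw": 1}])

```text
clock: 10.75
ee_pos: [0.4486, 0.1966, 0.0226]
eef_rot: [0.704, 0.71, 0.001, -0.0]
force: [-0.1, 0.6, 0.4]
opening: 0.0469
```

Call:
servo_tool(increments=[{"wx": 0, "wy": 0, "wz": 0, "x": 0, "y": 0, "z": 0.3, "jaw": 1}, {"wx": 0, "wy": 0, "wz": 0, "x": 0, "y": 0, "z": 0.6, "jaw": 1}, {"wx": 0, "wy": 0, "wz": 0, "x": 0, "y": 0, "z": 0.9, "jaw": 1}, {"wx": 0, "wy": 0, "wz": 0, "x": 0, "y": 0, "z": 0.9, "jaw": 1}, {"wx": 0, "wy": 0, "wz": 0, "x": 0, "y": 0, "z": 0.9, "jaw": 1}, {"wx": 0, "wy": 0, "wz": 0, "x": 0, "y": 0, "z": 0.9, "jaw": 1}, {"wx": 0, "wy": 0, "wz": 0, "x": 0, "y": 0, "z": 0.9, "jaw": 1}, {"wx": 0, "wy": 0, "wz": 0, "x": 0, "y": 0, "z": 0.9, "jaw": 1}])

```text
clock: 11.75
ee_pos: [0.4486, 0.1967, 0.0225]
eef_rot: [0.704, 0.71, 0.001, -0.0]
force: [-2.5, -0.9, 9.5]
opening: 0.0472
```

Contact: 9.5 N at the expected height. I open gradually, then rise.

Call:
servo_tool(increments=[{"wx": 0, "wy": 0, "wz": 0, "x": 0, "y": 0, "z": -0.3, "jaw": -0.05}, {"wx": 0, "wy": 0, "wz": 0, "x": 0, "y": 0, "z": -0.3, "jaw": -0.15}, {"wx": 0, "wy": 0, "wz": 0, "x": 0, "y": 0, "z": -0.3, "jaw": -0.4}, {"wx": 0, "wy": 0, "wz": 0, "x": 0, "y": 0, "z": -0.3, "jaw": -0.6}, {"wx": 0, "wy": 0, "wz": 0, "x": 0, "y": 0, "z": -15, "jaw": -0.6}, {"wx": 0, "wy": 0, "wz": 0, "x": 0, "y": 0, "z": -40, "jaw": -0.6}, {"wx": 0, "wy": 0, "wz": 0, "x": 0, "y": 0, "z": -80, "jaw": -0.8}, {"wx": 0, "wy": 0, "wz": 0, "x": 0, "y": 0, "z": -125, "jaw": -1}])

```text
clock: 12.75
ee_pos: [0.448, 0.1963, 0.1493]
eef_rot: [0.704, 0.71, 0.001, -0.0]
force: [1.0, 1.0, 0.4]
opening: 0.0912
```

```bash
python3 -c "
from h import *
cv2.imwrite('pics/s4.png',cams.read_camera('side'))
inc([RK['cap'][0],RK['cap'][1],150],91.5)"
```

```text
clk 12.8 tcp [451.1 198.1 154.5] F [1.2 1.5 2.6] op 93.1
shift [-209.9  198.6    5.2] turn [ 0.009 -0.006 -0.017]
```

View pics/s4.png

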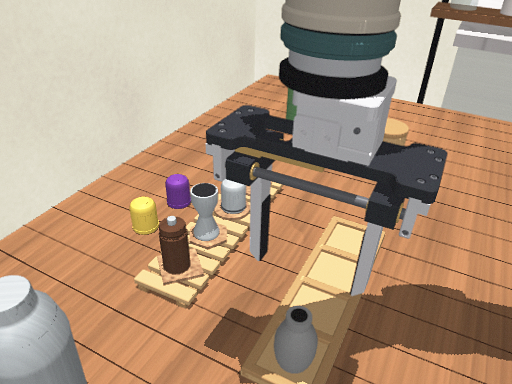

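The bulb stands upright in the left-end bay at (296,340). Next is the steel cap.

Call:
servo_tool(increments=[{"wx": 0, "wy": 0, "wz": -0.017, "x": -25, "y": 24, "z": 0, "jaw": -1}, {"wx": 0, "wy": 0, "wz": -0.017, "x": -70, "y": 66, "z": 0, "jaw": -1}, {"wx": 0, "wy": 0, "wz": -0.017, "x": -115, "y": 109, "z": 0, "jaw": -1}, {"wx": 0, "wy": 0, "wz": -0.017, "x": -160, "y": 152, "z": 0, "jaw": -1}, {"wx": 0, "wy": 0, "wz": -0.017, "x": -195, "y": 185, "z": 0, "jaw": -1}, {"wx": 0, "wy": 0, "wz": -0.017, "x": -210, "y": 199, "z": 5, "jaw": -1}, {"wx": 0, "wy": 0, "wz": -0.017, "x": -210, "y": 199, "z": 5, "jaw": -1}, {"wx": 0, "wy": 0, "wz": -0.017, "x": -210, "y": 199, "z": 5, "jaw": -1}])

```text
clock: 13.8
ee_pos: [0.651, -0.0085, 0.1506]
eef_rot: [0.697, 0.717, 0.005, 0.001]
force: [0.4, 0.2, -0.2]
opening: 0.094
```

```bash
python3 -c "
from h import *
inc([RK['cap'][0],RK['cap'][1],36],91.5)"
```

```text
clk 13.8 tcp [651.   -8.5 150.6] F [ 0.4  0.2 -0.2] op 94.0
shift [ -2.2  -0.5 114.6] turn [ 0.009 -0.006  0.001]
```

Call:
servo_tool(increments=[{"wx": 0.004, "wy": -0.003, "wz": 0, "x": -2, "y": 0, "z": 20, "jaw": -1}, {"wx": 0.009, "wy": -0.006, "wz": 0, "x": -2, "y": -0.5, "z": 45, "jaw": -1}, {"wx": 0.009, "wy": -0.006, "wz": 0, "x": -2, "y": -0.5, "z": 75, "jaw": -1}, {"wx": 0.009, "wy": -0.006, "wz": 0, "x": -2, "y": -0.5, "z": 98, "jaw": -1}, {"wx": 0.009, "wy": -0.006, "wz": 0, "x": -2, "y": -0.5, "z": 110, "jaw": -1}, {"wx": 0.009, "wy": -0.006, "wz": 0, "x": -2, "y": -0.5, "z": 115, "jaw": -1}, {"wx": 0.009, "wy": -0.006, "wz": 0, "x": -2, "y": -0.5, "z": 115, "jaw": -0.5}, {"wx": 0.009, "wy": -0.006, "wz": 0, "x": -2, "y": -0.5, "z": 115, "jaw": -0.3}])

```text
clock: 14.8
ee_pos: [0.6522, -0.0097, 0.0365]
eef_rot: [0.697, 0.717, 0.001, 0.0]
force: [0.2, 0.2, -0.2]
opening: 0.0773
```

Call:
servo_tool(increments=[{"wx": 0, "wy": 0, "wz": 0, "x": 0, "y": 0, "z": 0, "jaw": -0.1}, {"wx": 0, "wy": 0, "wz": 0, "x": 0, "y": 0, "z": 0, "jaw": 0.05}, {"wx": 0, "wy": 0, "wz": 0, "x": 0, "y": 0, "z": 0, "jaw": 0.15}, {"wx": 0, "wy": 0, "wz": 0, "x": 0, "y": 0, "z": 0, "jaw": 0.25}, {"wx": 0, "wy": 0, "wz": 0, "x": 0, "y": 0, "z": 0, "jaw": 0.4}, {"wx": 0, "wy": 0, "wz": 0, "x": 0, "y": 0, "z": 0, "jaw": 1}, {"wx": 0, "wy": 0, "wz": 0, "x": 0, "y": 0, "z": 0, "jaw": 1}, {"wx": 0, "wy": 0, "wz": 0, "x": 0, "y": 0, "z": 0, "jaw": 1}])

```text
clock: 15.8
ee_pos: [0.6523, -0.0098, 0.0365]
eef_rot: [0.697, 0.717, 0.001, 0.0]
force: [0.2, 0.0, 1.8]
opening: 0.0421
```

```bash
python3 -c "
from h import *
inc([TR['cap'][0],TR['cap'][1],140],90.5)"
```

```text
clk 15.8 tcp [652.3  -9.8  36.5] F [0.2 0.  1.8] op 42.1
shift [ 133.6 -199.6 -103.7] turn [ 0.001 -0.     0.019]
```

Call:
servo_tool(increments=[{"wx": 0, "wy": 0, "wz": 0, "x": 0, "y": 0, "z": -10, "jaw": 1}, {"wx": 0, "wy": 0, "wz": 0, "x": 0, "y": 0, "z": -40, "jaw": 1}, {"wx": 0, "wy": 0, "wz": 0, "x": 0, "y": 0, "z": -75, "jaw": 1}, {"wx": 0, "wy": 0, "wz": 0.005, "x": 3, "y": -10, "z": -100, "jaw": 1}, {"wx": 0, "wy": 0, "wz": 0.01, "x": 20, "y": -35, "z": -104, "jaw": 1}, {"wx": 0, "wy": 0, "wz": 0.015, "x": 45, "y": -70, "z": -104, "jaw": 1}, {"wx": 0, "wy": 0, "wz": 0.019, "x": 70, "y": -105, "z": -104, "jaw": 1}, {"wx": 0, "wy": 0, "wz": 0.019, "x": 90, "y": -135, "z": -104, "jaw": 1}])

```text
clock: 16.8
ee_pos: [0.5134, 0.0776, 0.141]
eef_rot: [0.704, 0.71, 0.001, 0.0]
force: [-0.0, -0.5, -1.3]
opening: 0.0415
```

```bash
python3 -c "
from h import *
inc([TR['cap'][0],TR['cap'][1],60],90.5)"
```

```text
clk 16.8 tcp [513.4  77.6 141. ] F [-0.  -0.5 -1.3] op 41.5
shift [ 41.2 -64.2  80.9] turn [ 0.002 -0.001  0.   ]
```

Call:
servo_tool(increments=[{"wx": 0, "wy": 0, "wz": 0, "x": 14, "y": -22, "z": 0, "jaw": 1}, {"wx": 0, "wy": 0, "wz": 0, "x": 28, "y": -44, "z": 5, "jaw": 1}, {"wx": 0, "wy": 0, "wz": 0, "x": 38, "y": -59, "z": 15, "jaw": 1}, {"wx": 0, "wy": 0, "wz": 0, "x": 41, "y": -64, "z": 35, "jaw": 1}, {"wx": 0, "wy": 0, "wz": 0, "x": 41, "y": -64, "z": 60, "jaw": 1}, {"wx": 0, "wy": 0, "wz": 0, "x": 41, "y": -64, "z": 78, "jaw": 1}, {"wx": 0, "wy": 0, "wz": 0, "x": 41, "y": -64, "z": 81, "jaw": 1}, {"wx": 0, "wy": 0, "wz": 0, "x": 41, "y": -64, "z": 81, "jaw": 1}])

```text
clock: 17.8
ee_pos: [0.4495, 0.1183, 0.0603]
eef_rot: [0.704, 0.71, 0.001, 0.0]
force: [0.6, 0.1, -0.2]
opening: 0.0419
```

```bash
python3 -c "
from h import *
cv2.imwrite('pics/s5.png',cams.read_camera('side'))
inc([TR['cap'][0],TR['cap'][1],24.5],90.5)"
```

```text
clk 17.85 tcp [449.7 118.3  60.6] F [-0.3  0.  -0.7] op 41.9
shift [-0.1 -0.8 36.1] turn [ 0.003 -0.001  0.   ]
```

View pics/s5.png

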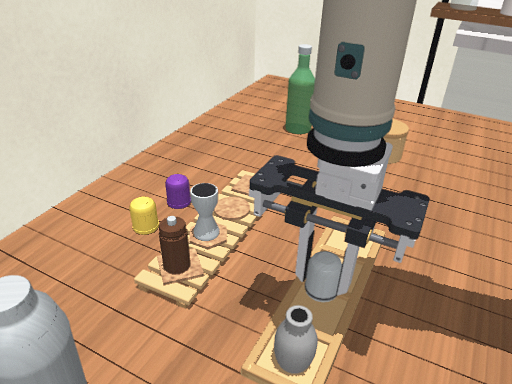

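The cap at (323,275) hangs upright over the second bay from the left. I lower it.

Call:
servo_tool(increments=[{"wx": 0, "wy": 0, "wz": 0, "x": 0, "y": -1, "z": 8, "jaw": 1}, {"wx": 0, "wy": 0, "wz": 0, "x": 0, "y": -1, "z": 18, "jaw": 1}, {"wx": 0, "wy": 0, "wz": 0, "x": 0, "y": -1, "z": 26, "jaw": 1}, {"wx": 0, "wy": 0, "wz": 0, "x": 0, "y": -1, "z": 32, "jaw": 1}, {"wx": 0, "wy": 0, "wz": 0, "x": 0, "y": -1, "z": 35, "jaw": 1}, {"wx": 0, "wy": 0, "wz": 0, "x": 0, "y": -1, "z": 36.2, "jaw": 1}, {"wx": 0, "wy": 0, "wz": 0, "x": 0, "y": -1, "z": 36.8, "jaw": 1}, {"wx": 0, "wy": 0, "wz": 0, "x": 0, "y": -1, "z": 37.3, "jaw": 1}])

```text
clock: 18.85
ee_pos: [0.449, 0.1184, 0.0235]
eef_rot: [0.704, 0.71, 0.002, 0.001]
force: [-1.2, -0.4, 4.8]
opening: 0.0422
```

Call:
servo_tool(increments=[{"wx": 0, "wy": 0, "wz": 0, "x": 0, "y": 0, "z": 0.3, "jaw": 1}, {"wx": 0, "wy": 0, "wz": 0, "x": 0, "y": 0, "z": 0.5, "jaw": 1}, {"wx": 0, "wy": 0, "wz": 0, "x": 0, "y": 0, "z": 0.5, "jaw": 1}, {"wx": 0, "wy": 0, "wz": 0, "x": 0, "y": 0, "z": 0.5, "jaw": 1}, {"wx": 0, "wy": 0, "wz": 0, "x": 0, "y": 0, "z": 0.5, "jaw": 1}, {"wx": 0, "wy": 0, "wz": 0, "x": 0, "y": 0, "z": 0.5, "jaw": 1}, {"wx": 0, "wy": 0, "wz": 0, "x": 0, "y": 0, "z": 0.5, "jaw": 1}, {"wx": 0, "wy": 0, "wz": 0, "x": 0, "y": 0, "z": 0.5, "jaw": 1}])

```text
clock: 19.85
ee_pos: [0.449, 0.1184, 0.0235]
eef_rot: [0.704, 0.71, 0.002, 0.001]
force: [-0.9, -0.2, 5.9]
opening: 0.0416
```

Contact at the expected height (about 6 N). I release it.

Call:
servo_tool(increments=[{"wx": 0, "wy": 0, "wz": 0, "x": 0, "y": 0, "z": -0.2, "jaw": 0.05}, {"wx": 0, "wy": 0, "wz": 0, "x": 0, "y": 0, "z": -0.2, "jaw": -0.1}, {"wx": 0, "wy": 0, "wz": 0, "x": 0, "y": 0, "z": -0.2, "jaw": -0.35}, {"wx": 0, "wy": 0, "wz": 0, "x": 0, "y": 0, "z": -0.2, "jaw": -0.55}, {"wx": 0, "wy": 0, "wz": 0, "x": 0, "y": 0, "z": -15, "jaw": -0.6}, {"wx": 0, "wy": 0, "wz": 0, "x": 0, "y": 0, "z": -45, "jaw": -0.7}, {"wx": 0, "wy": 0, "wz": 0, "x": 0, "y": 0, "z": -90, "jaw": -1}, {"wx": 0, "wy": 0, "wz": 0, "x": 0, "y": 0, "z": -125, "jaw": -1}])

```text
clock: 20.85
ee_pos: [0.4486, 0.1183, 0.1499]
eef_rot: [0.704, 0.71, 0.002, 0.001]
force: [0.0, 0.2, 0.2]
opening: 0.0934
```

```bash
python3 -c "
from h import *
cv2.imwrite('pics/s6.png',cams.read_camera('side'))
for c in('top','side'):
  if c=='top': cams.read_camera(c)
  for t in('jigger','mill'):
    for s in cams.spot_point(c,t): print(c,t,round(s['conf'],2),(back(c,[s['pixel']],.023)[0,:2]*1000).round(1))
inc([RK['jigger'][0],RK['jigger'][1],150],91.5)"
```

```text
top jigger 0.59 [653.9  65.5]
top mill 0.77 [646.5 137.4]
side jigger 0.79 [651.9  66.8]
side mill 0.67 [654.1 -86.1]
side mill 0.63 [652.7 146.5]
clk 21.15 tcp [447.7 117.9 147.5] F [ 0.4  0.6 -0.7] op 94.1
shift [-51.7 200.9  -2.2] turn [ 0.002 -0.001 -0.017]
```

View pics/s6.png

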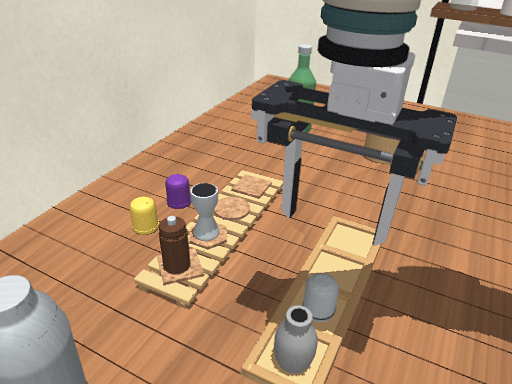

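The cap stands in the second bay at (320,295) and the bulb is undisturbed. Next is the jigger.

Call:
servo_tool(increments=[{"wx": 0, "wy": 0, "wz": -0.01, "x": -7, "y": 25, "z": -2, "jaw": -1}, {"wx": 0, "wy": 0, "wz": -0.017, "x": -17, "y": 65, "z": -2, "jaw": -1}, {"wx": 0, "wy": 0, "wz": -0.017, "x": -28, "y": 108, "z": -2, "jaw": -1}, {"wx": 0, "wy": 0, "wz": -0.017, "x": -39, "y": 150, "z": -2, "jaw": -1}, {"wx": 0, "wy": 0, "wz": -0.017, "x": -48, "y": 188, "z": -2, "jaw": -1}, {"wx": 0, "wy": 0, "wz": -0.017, "x": -52, "y": 203, "z": 5, "jaw": -1}, {"wx": 0, "wy": 0, "wz": -0.017, "x": -52, "y": 203, "z": 15, "jaw": -1}, {"wx": 0, "wy": 0, "wz": -0.017, "x": -52, "y": 203, "z": 15, "jaw": -1}])

```text
clock: 22.15
ee_pos: [0.6487, 0.068, 0.1305]
eef_rot: [0.698, 0.717, -0.001, -0.001]
force: [0.1, -0.3, -0.3]
opening: 0.0939
```

```bash
python3 -c "
from h import *
inc([651,67.5,75],91.5)"
```

```text
clk 22.15 tcp [648.7  68.  130.5] F [ 0.1 -0.3 -0.3] op 93.9
shift [-0.5  2.4 55.4] turn [-0.003 -0.     0.001]
```

Call:
servo_tool(increments=[{"wx": -0.003, "wy": 0, "wz": 0, "x": 0, "y": 2, "z": 12, "jaw": -1}, {"wx": -0.003, "wy": 0, "wz": 0, "x": 0, "y": 2, "z": 28, "jaw": -1}, {"wx": -0.003, "wy": 0, "wz": 0, "x": 0, "y": 2, "z": 43, "jaw": -1}, {"wx": -0.003, "wy": 0, "wz": 0, "x": 0, "y": 2, "z": 52, "jaw": -1}, {"wx": -0.003, "wy": 0, "wz": 0, "x": 0, "y": 2, "z": 55.5, "jaw": -1}, {"wx": -0.003, "wy": 0, "wz": 0, "x": 0, "y": 2, "z": 55.5, "jaw": -0.6}, {"wx": -0.003, "wy": 0, "wz": 0, "x": 0, "y": 2, "z": 55.5, "jaw": -0.4}, {"wx": -0.003, "wy": 0, "wz": 0, "x": 0, "y": 2, "z": 55.5, "jaw": -0.2}])

```text
clock: 23.15
ee_pos: [0.6509, 0.0681, 0.0755]
eef_rot: [0.698, 0.717, 0.0, 0.0]
force: [-0.4, -0.6, -0.3]
opening: 0.0673
```

Call:
servo_tool(increments=[{"wx": 0, "wy": 0, "wz": 0, "x": 0, "y": 0, "z": 0, "jaw": -0.05}, {"wx": 0, "wy": 0, "wz": 0, "x": 0, "y": 0, "z": 0, "jaw": 0.05}, {"wx": 0, "wy": 0, "wz": 0, "x": 0, "y": 0, "z": 0, "jaw": 0.1}, {"wx": 0, "wy": 0, "wz": 0, "x": 0, "y": 0, "z": 0, "jaw": 0.15}, {"wx": 0, "wy": 0, "wz": 0, "x": 0, "y": 0, "z": 0, "jaw": 0.2}, {"wx": 0, "wy": 0, "wz": 0, "x": 0, "y": 0, "z": 0, "jaw": 0.3}, {"wx": 0, "wy": 0, "wz": 0, "x": 0, "y": 0, "z": 0, "jaw": 1}, {"wx": 0, "wy": 0, "wz": 0, "x": 0, "y": 0, "z": 0, "jaw": 1}])

```text
clock: 24.15
ee_pos: [0.651, 0.0681, 0.0755]
eef_rot: [0.698, 0.717, 0.001, 0.0]
force: [0.4, 1.1, 0.8]
opening: 0.0393
```

```bash
python3 -c "
from h import *
cv2.imwrite('pics/s7.png',cams.read_camera('side'))
inc([TR['jigger'][0],TR['jigger'][1],170],90.5)"
```

```text
clk 24.2 tcp [651.   68.1  75.5] F [-0.1 -0.2  0.7] op 39.4
shift [ -22.3 -202.   -94.7] turn [ 0.001 -0.     0.018]
```

View pics/s7.png

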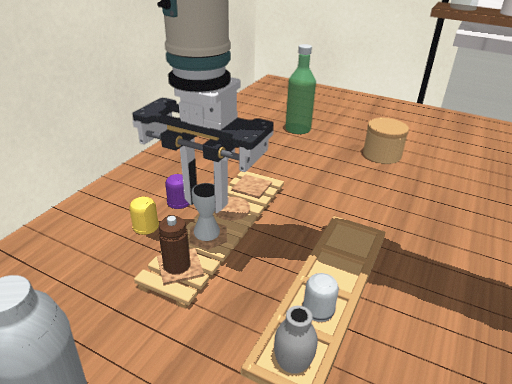

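The jigger is held by its rim at (205,200), upright. I lift and carry it.

Call:
servo_tool(increments=[{"wx": 0, "wy": 0, "wz": 0, "x": 0, "y": 0, "z": -5, "jaw": 1}, {"wx": 0, "wy": 0, "wz": 0, "x": 0, "y": 0, "z": -25, "jaw": 1}, {"wx": 0, "wy": 0, "wz": 0, "x": 0, "y": 0, "z": -50, "jaw": 1}, {"wx": 0, "wy": 0, "wz": 0, "x": 0, "y": -5, "z": -70, "jaw": 1}, {"wx": 0, "wy": 0, "wz": 0.005, "x": -3, "y": -22, "z": -80, "jaw": 1}, {"wx": 0, "wy": 0, "wz": 0.01, "x": -7, "y": -50, "z": -80, "jaw": 1}, {"wx": 0, "wy": 0, "wz": 0.018, "x": -11, "y": -85, "z": -80, "jaw": 1}, {"wx": 0, "wy": 0, "wz": 0.018, "x": -15, "y": -120, "z": -80, "jaw": 1}], squeeze=20)

```text
clock: 25.2
ee_pos: [0.5302, 0.0497, 0.1564]
eef_rot: [0.704, 0.71, 0.001, 0.001]
force: [0.1, -0.0, -2.0]
opening: 0.0396
```

```bash
python3 -c "
from h import *
inc([TR['jigger'][0],TR['jigger'][1],90],90.5)"
```

```text
clk 25.2 tcp [530.2  49.7 156.4] F [ 0.1 -0.  -2. ] op 39.6
shift [ -8.7 -80.7  66.2] turn [ 0.002 -0.     0.   ]
```

Call:
servo_tool(increments=[{"wx": 0, "wy": 0, "wz": 0, "x": -3, "y": -28, "z": 0, "jaw": 1}, {"wx": 0, "wy": 0, "wz": 0, "x": -6, "y": -52, "z": 0, "jaw": 1}, {"wx": 0, "wy": 0, "wz": 0, "x": -8, "y": -70, "z": 3, "jaw": 1}, {"wx": 0, "wy": 0, "wz": 0, "x": -8.7, "y": -79, "z": 15, "jaw": 1}, {"wx": 0, "wy": 0, "wz": 0, "x": -8.7, "y": -81, "z": 35, "jaw": 1}, {"wx": 0, "wy": 0, "wz": 0, "x": -8.7, "y": -81, "z": 55, "jaw": 1}, {"wx": 0, "wy": 0, "wz": 0, "x": -8.7, "y": -81, "z": 65, "jaw": 1}, {"wx": 0, "wy": 0, "wz": 0, "x": -8.7, "y": -81, "z": 66, "jaw": 1}])

```text
clock: 26.2
ee_pos: [0.4492, 0.0403, 0.0903]
eef_rot: [0.704, 0.71, 0.001, 0.0]
force: [-0.3, -0.4, -0.9]
opening: 0.0393
```

```bash
python3 -c "
from h import *
cv2.imwrite('pics/s8.png',cams.read_camera('side'))
inc([TR['jigger'][0],TR['jigger'][1],62],90.5)"
```

```text
clk 26.25 tcp [449.5  40.4  90.5] F [ 0.5 -0.6 -1. ] op 39.2
shift [-0.1  0.1 28.5] turn [ 0.002 -0.     0.   ]
```

View pics/s8.png

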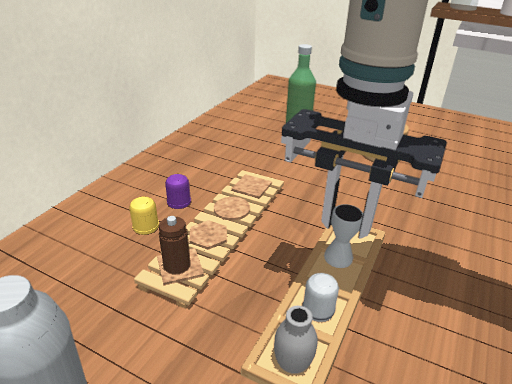

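The jigger at (345,238) is upright over the third bay. I lower it to contact, expected at TCP 62.5.

Call:
servo_tool(increments=[{"wx": 0, "wy": 0, "wz": 0, "x": 0, "y": 0, "z": 6, "jaw": 1}, {"wx": 0, "wy": 0, "wz": 0, "x": 0, "y": 0, "z": 13, "jaw": 1}, {"wx": 0, "wy": 0, "wz": 0, "x": 0, "y": 0, "z": 20, "jaw": 1}, {"wx": 0, "wy": 0, "wz": 0, "x": 0, "y": 0, "z": 24.5, "jaw": 1}, {"wx": 0, "wy": 0, "wz": 0, "x": 0, "y": 0, "z": 26.5, "jaw": 1}, {"wx": 0, "wy": 0, "wz": 0, "x": 0, "y": 0, "z": 27.5, "jaw": 1}, {"wx": 0, "wy": 0, "wz": 0, "x": 0, "y": 0, "z": 28.2, "jaw": 1}, {"wx": 0, "wy": 0, "wz": 0, "x": 0, "y": 0, "z": 28.5, "jaw": 1}])

```text
clock: 27.25
ee_pos: [0.4497, 0.0404, 0.0623]
eef_rot: [0.704, 0.71, 0.001, 0.001]
force: [-0.5, 0.2, 4.4]
opening: 0.0395
```

```bash
python3 -c "
from h import *
cv2.imwrite('pics/s9.png',cv2.resize(cams.read_camera('side')[140:384,230:450],None,fx=2.4,fy=2.4,interpolation=2))
inc([TR['jigger'][0],TR['jigger'][1],62],90.5)"
```

```text
clk 27.3 tcp [449.7  40.4  62.4] F [-1.  -0.7  3.8] op 39.4
shift [-0.1 -0.   0.4] turn [ 0.003 -0.     0.   ]
```

View pics/s9.png

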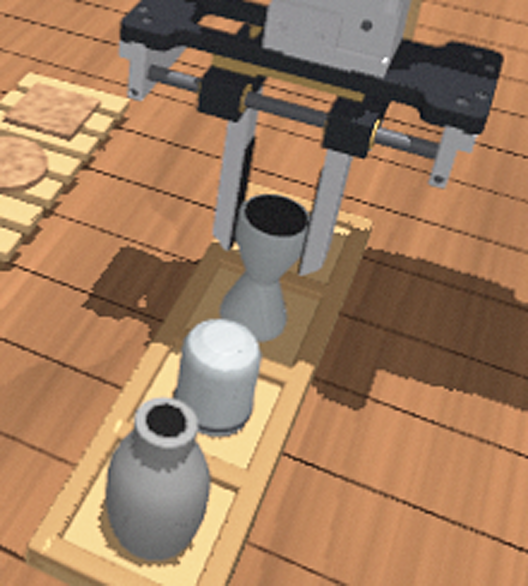

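The jigger stands in the third bay with 4 N of contact, upright at (262,265) in the crop. I release it.

Call:
servo_tool(increments=[{"wx": 0, "wy": 0, "wz": 0, "x": 0, "y": 0, "z": 0, "jaw": 0.12}, {"wx": 0, "wy": 0, "wz": 0, "x": 0, "y": 0, "z": 0, "jaw": 0}, {"wx": 0, "wy": 0, "wz": 0, "x": 0, "y": 0, "z": 0, "jaw": -0.25}, {"wx": 0, "wy": 0, "wz": 0, "x": 0, "y": 0, "z": 0, "jaw": -0.5}, {"wx": 0, "wy": 0, "wz": 0, "x": 0, "y": 0, "z": -5, "jaw": -0.6}, {"wx": 0, "wy": 0, "wz": 0, "x": 0, "y": 0, "z": -25, "jaw": -0.8}, {"wx": 0, "wy": 0, "wz": 0, "x": 0, "y": 0, "z": -60, "jaw": -1}, {"wx": 0, "wy": 0, "wz": 0, "x": 0, "y": 0, "z": -90, "jaw": -1}])

```text
clock: 28.3
ee_pos: [0.4494, 0.0405, 0.1537]
eef_rot: [0.704, 0.71, 0.001, 0.001]
force: [0.0, 0.1, 0.4]
opening: 0.0938
```

```bash
python3 -c "
from h import *
cv2.imwrite('pics/s10.png',cams.read_camera('side'))
inc([649,145.5,150],91.5)"
```

```text
clk 28.35 tcp [451.5  40.9 156.7] F [1.5 0.4 2.4] op 94.1
shift [102.8 198.4   8.4] turn [ 0.008 -0.001 -0.017]
```

View pics/s10.png

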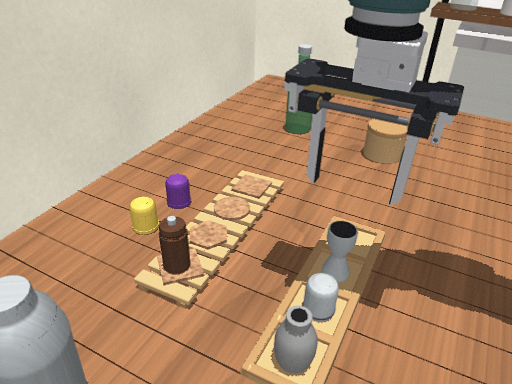

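The jigger stands at (340,250) in the third bay. The last one is the mill.

Call:
servo_tool(increments=[{"wx": 0.004, "wy": 0, "wz": -0.017, "x": 12, "y": 25, "z": 0, "jaw": -1}, {"wx": 0.008, "wy": 0, "wz": -0.017, "x": 33, "y": 65, "z": 0, "jaw": -1}, {"wx": 0.008, "wy": 0, "wz": -0.017, "x": 56, "y": 108, "z": 0, "jaw": -1}, {"wx": 0.008, "wy": 0, "wz": -0.017, "x": 78, "y": 150, "z": 0, "jaw": -1}, {"wx": 0.008, "wy": 0, "wz": -0.017, "x": 96, "y": 185, "z": 5, "jaw": -1}, {"wx": 0.008, "wy": 0, "wz": -0.017, "x": 103, "y": 198, "z": 8, "jaw": -1}, {"wx": 0.008, "wy": 0, "wz": -0.017, "x": 103, "y": 198, "z": 8, "jaw": -1}, {"wx": 0.008, "wy": 0, "wz": -0.017, "x": 103, "y": 198, "z": 8, "jaw": -1}])

```text
clock: 29.35
ee_pos: [0.6477, 0.145, 0.1503]
eef_rot: [0.698, 0.716, -0.0, -0.0]
force: [-0.0, -0.1, 0.2]
opening: 0.0943
```

```bash
python3 -c "
from h import *
inc([649,145.5,44],91.5)"
```

```text
clk 29.35 tcp [647.7 145.  150.3] F [-0.  -0.1  0.2] op 94.3
shift [  0.5   1.3 106.3] turn [-0.001  0.    -0.   ]
```

Call:
servo_tool(increments=[{"wx": 0, "wy": 0, "wz": 0, "x": 0.5, "y": 1, "z": 20, "jaw": -1}, {"wx": 0, "wy": 0, "wz": 0, "x": 0.5, "y": 1, "z": 45, "jaw": -1}, {"wx": 0, "wy": 0, "wz": 0, "x": 0.5, "y": 1, "z": 72, "jaw": -1}, {"wx": 0, "wy": 0, "wz": 0, "x": 0.5, "y": 1, "z": 93, "jaw": -1}, {"wx": 0, "wy": 0, "wz": 0, "x": 0.5, "y": 1, "z": 104, "jaw": -1}, {"wx": 0, "wy": 0, "wz": 0, "x": 0.5, "y": 1, "z": 106, "jaw": -1}, {"wx": 0, "wy": 0, "wz": 0, "x": 0.5, "y": 1, "z": 106, "jaw": -0.5}, {"wx": 0, "wy": 0, "wz": 0, "x": 0.5, "y": 1, "z": 106, "jaw": -0.2}])

```text
clock: 30.35
ee_pos: [0.6494, 0.1458, 0.0453]
eef_rot: [0.698, 0.716, 0.001, 0.0]
force: [0.7, -0.2, -0.5]
opening: 0.0771
```

Call:
servo_tool(increments=[{"wx": 0, "wy": 0, "wz": 0, "x": 0, "y": 0, "z": 0, "jaw": -0.05}, {"wx": 0, "wy": 0, "wz": 0, "x": 0, "y": 0, "z": 0, "jaw": 0.05}, {"wx": 0, "wy": 0, "wz": 0, "x": 0, "y": 0, "z": 0, "jaw": 0.12}, {"wx": 0, "wy": 0, "wz": 0, "x": 0, "y": 0, "z": 0, "jaw": 0.18}, {"wx": 0, "wy": 0, "wz": 0, "x": 0, "y": 0, "z": 0, "jaw": 0.25}, {"wx": 0, "wy": 0, "wz": 0, "x": 0, "y": 0, "z": 0, "jaw": 0.4}, {"wx": 0, "wy": 0, "wz": 0, "x": 0, "y": 0, "z": 0, "jaw": 1}, {"wx": 0, "wy": 0, "wz": 0, "x": 0, "y": 0, "z": 0, "jaw": 1}])

```text
clock: 31.35
ee_pos: [0.6495, 0.1458, 0.0453]
eef_rot: [0.698, 0.716, 0.001, 0.0]
force: [0.7, -0.4, 0.4]
opening: 0.0374
```

```bash
python3 -c "
from h import *
cv2.imwrite('pics/s11.png',cams.read_camera('side'))
inc([TR['mill'][0],TR['mill'][1],160],90.5)"
```

```text
clk 31.4 tcp [649.5 145.8  45.3] F [-0.  -0.1  0.7] op 37.4
shift [-178.3 -203.7 -115. ] turn [ 0.001 -0.     0.017]
```

View pics/s11.png

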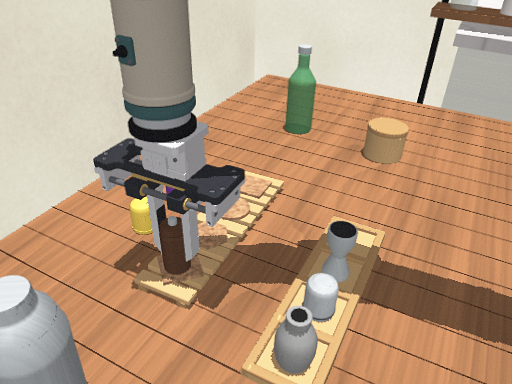

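The mill is held at (174,245). I lift and carry it.

Call:
servo_tool(increments=[{"wx": 0, "wy": 0, "wz": 0, "x": 0, "y": 0, "z": -8, "jaw": 1}, {"wx": 0, "wy": 0, "wz": 0, "x": 0, "y": 0, "z": -35, "jaw": 1}, {"wx": 0, "wy": 0, "wz": 0, "x": 0, "y": 0, "z": -70, "jaw": 1}, {"wx": 0, "wy": 0, "wz": 0, "x": -4, "y": -5, "z": -100, "jaw": 1}, {"wx": 0, "wy": 0, "wz": 0.005, "x": -20, "y": -22, "z": -112, "jaw": 1}, {"wx": 0, "wy": 0, "wz": 0.01, "x": -48, "y": -53, "z": -115, "jaw": 1}, {"wx": 0, "wy": 0, "wz": 0.017, "x": -80, "y": -88, "z": -115, "jaw": 1}, {"wx": 0, "wy": 0, "wz": 0.017, "x": -110, "y": -122, "z": -115, "jaw": 1}])

```text
clock: 32.4
ee_pos: [0.5288, 0.0315, 0.1605]
eef_rot: [0.704, 0.71, 0.0, 0.0]
force: [-0.5, -0.7, -0.6]
opening: 0.0376
```

```bash
python3 -c "
from h import *
inc([TR['mill'][0],TR['mill'][1],65],90.5)"
```

```text
clk 32.4 tcp [528.8  31.5 160.5] F [-0.5 -0.7 -0.6] op 37.6
shift [-68.5 -79.1  95.4] turn [0.001 0.    0.   ]
```

Call:
servo_tool(increments=[{"wx": 0, "wy": 0, "wz": 0, "x": -28, "y": -28, "z": 0, "jaw": 1}, {"wx": 0, "wy": 0, "wz": 0, "x": -50, "y": -54, "z": 0, "jaw": 1}, {"wx": 0, "wy": 0, "wz": 0, "x": -64, "y": -72, "z": 3, "jaw": 1}, {"wx": 0, "wy": 0, "wz": 0, "x": -68.5, "y": -79, "z": 15, "jaw": 1}, {"wx": 0, "wy": 0, "wz": 0, "x": -68.5, "y": -79, "z": 40, "jaw": 1}, {"wx": 0, "wy": 0, "wz": 0, "x": -68.5, "y": -79, "z": 70, "jaw": 1}, {"wx": 0, "wy": 0, "wz": 0, "x": -68.5, "y": -79, "z": 92, "jaw": 1}, {"wx": 0, "wy": 0, "wz": 0, "x": -68.5, "y": -79, "z": 95, "jaw": 1}])

```text
clock: 33.4
ee_pos: [0.4494, -0.0376, 0.0647]
eef_rot: [0.704, 0.71, -0.001, -0.001]
force: [0.1, 0.3, -0.5]
opening: 0.0377
```

```bash
python3 -c "
from h import *
cv2.imwrite('pics/s12.png',cams.read_camera('side'))
inc([TR['mill'][0],TR['mill'][1],32],90.5)"
```

```text
clk 33.45 tcp [450.  -37.5  65.1] F [ 0.7  0.2 -0.5] op 37.4
shift [-0.2  0.4 33.1] turn [-0.     0.     0.001]
```

View pics/s12.png

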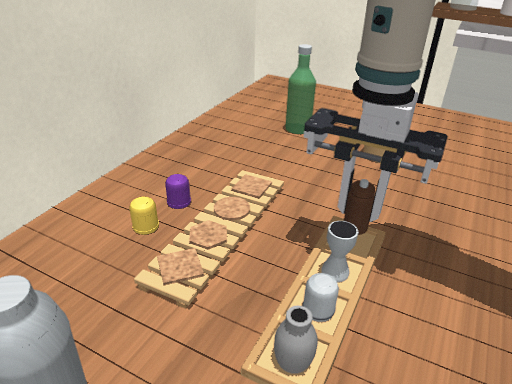

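The mill hangs upright over the right-end bay at (360,205). I lower it, expecting contact at TCP 32.3.

Call:
servo_tool(increments=[{"wx": 0, "wy": 0, "wz": 0, "x": 0, "y": 0, "z": 7, "jaw": 1}, {"wx": 0, "wy": 0, "wz": 0, "x": 0, "y": 0, "z": 16, "jaw": 1}, {"wx": 0, "wy": 0, "wz": 0, "x": 0, "y": 0, "z": 24, "jaw": 1}, {"wx": 0, "wy": 0, "wz": 0, "x": 0, "y": 0, "z": 29, "jaw": 1}, {"wx": 0, "wy": 0, "wz": 0, "x": 0, "y": 0, "z": 31, "jaw": 1}, {"wx": 0, "wy": 0, "wz": 0, "x": 0, "y": 0, "z": 32.2, "jaw": 1}, {"wx": 0, "wy": 0, "wz": 0, "x": 0, "y": 0, "z": 32.8, "jaw": 1}, {"wx": 0, "wy": 0, "wz": 0, "x": 0, "y": 0, "z": 33.2, "jaw": 1}])

```text
clock: 34.45
ee_pos: [0.4501, -0.0375, 0.0322]
eef_rot: [0.704, 0.71, -0.0, 0.0]
force: [-0.1, 0.6, 5.3]
opening: 0.0377
```

```bash
python3 -c "
from h import *
inc([TR['mill'][0],TR['mill'][1],32],90.5)"
```

```text
clk 34.45 tcp [450.1 -37.5  32.2] F [-0.1  0.6  5.3] op 37.7
shift [-0.1  0.2  0.2] turn [0. 0. 0.]
```

Call:
servo_tool(increments=[{"wx": 0, "wy": 0, "wz": 0, "x": 0, "y": 0, "z": 0, "jaw": 0.15}, {"wx": 0, "wy": 0, "wz": 0, "x": 0, "y": 0, "z": 0, "jaw": 0}, {"wx": 0, "wy": 0, "wz": 0, "x": 0, "y": 0, "z": 0, "jaw": -0.25}, {"wx": 0, "wy": 0, "wz": 0, "x": 0, "y": 0, "z": 0, "jaw": -0.5}, {"wx": 0, "wy": 0, "wz": 0, "x": 0, "y": 0, "z": -10, "jaw": -0.6}, {"wx": 0, "wy": 0, "wz": 0, "x": 0, "y": 0, "z": -35, "jaw": -0.7}, {"wx": 0, "wy": 0, "wz": 0, "x": 0, "y": 0, "z": -80, "jaw": -1}, {"wx": 0, "wy": 0, "wz": 0, "x": 0, "y": 0, "z": -130, "jaw": -1}])

```text
clock: 35.45
ee_pos: [0.4495, -0.0375, 0.1638]
eef_rot: [0.704, 0.71, -0.0, -0.0]
force: [1.3, 0.1, -0.2]
opening: 0.0933
```

Call:
servo_tool(increments=[{"wx": 0, "wy": 0, "wz": 0, "x": -15, "y": 0, "z": -20, "jaw": -1}, {"wx": 0, "wy": 0, "wz": 0, "x": -45, "y": 15, "z": -30, "jaw": -1}, {"wx": 0, "wy": 0, "wz": 0, "x": -80, "y": 40, "z": -30, "jaw": -1}, {"wx": 0, "wy": 0, "wz": 0, "x": -120, "y": 70, "z": -30, "jaw": -1}, {"wx": 0, "wy": 0, "wz": 0, "x": -140, "y": 90, "z": -30, "jaw": -1}, {"wx": 0, "wy": 0, "wz": 0, "x": -150, "y": 100, "z": -30, "jaw": -1}, {"wx": 0, "wy": 0, "wz": 0, "x": -150, "y": 100, "z": -30, "jaw": -1}, {"wx": 0, "wy": 0, "wz": 0, "x": -150, "y": 100, "z": -30, "jaw": -1}])

```text
clock: 36.45
ee_pos: [0.5501, -0.1851, 0.1938]
eef_rot: [0.703, 0.711, -0.0, -0.001]
force: [-0.7, 0.1, -0.4]
opening: 0.0939
```

```bash
python3 -c "
from h import *
a=cams.read_camera('side')[150:384,230:480];b=draw('top',TR,10,'')[700:940,370:940]
cv2.imwrite('pics/s13.png',cv2.resize(a,None,fx=2.4,fy=2.4,interpolation=2));cv2.imwrite('pics/t13.png',b)
print(arm.get_state()['clock'])"
```

```text
36.55
```

View pics/s13.png

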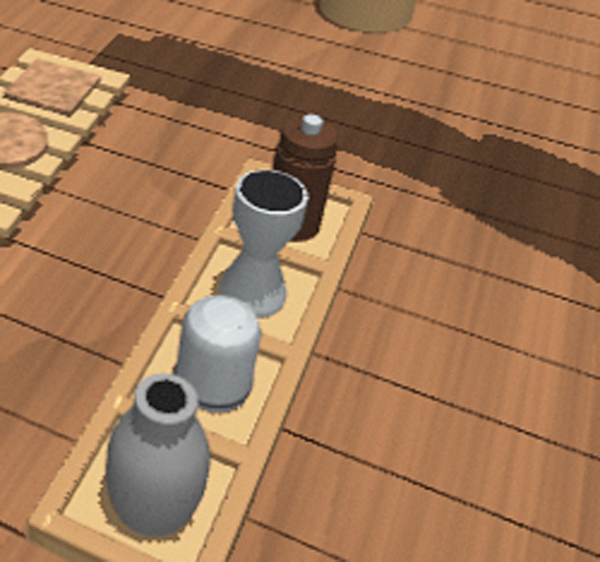

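View pics/t13.png

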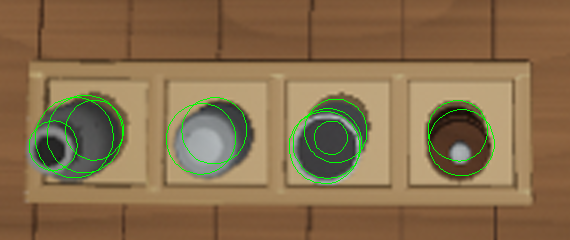

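All four stand upright, each within its bay: bulb, cap, jigger, mill from left to right. The gripper is clear, so I hand the job in.

```bash
python3 -c "
from bench import arm
print(arm.close_job())"
```

```text
the job is handed in; nothing more can be done
None
```

All four things are on the tray in reverse order. From left to right as the robot sees it, they are bulb, cap, jigger and mill; on the rack they stood mill, jigger, cap, bulb. Each was lowered until it touched the floor of its bay (about 4–10 N) and only then released.

The last pictures from both cameras showed all four upright inside their bays, the coasters left on the rack and the gripper clear. The job was handed in at about 36.6 s.

- **Fit of the final overlay:** the positions matched to within a few mm. The cap and jigger looked slightly off-centre from their drawn outlines, but well inside their bays.
- **Network misses:** the detectors also reported the purple and yellow caps as the cap, and twice gave a false mill. I left those caps untouched and ignored the false reports.
- **Refused move:** my first move call was refused as invalid. It worked once I filled in all the fields, and nothing had moved.

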